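# Turn the driver row round for reassembly

### The job

The four screwdrivers in the black and grey rack lie in the order in which a device was taken apart. Move them all to the wooden rack in the reverse order, so that the one farthest left in the old rack lies farthest right in the new one and so on, each lying fully home in its own slot, in the middle lengthwise, handle towards the robot as before, and let go of them.

Things in the scene. Friction and masses are not known exactly. Their poses are not given: they have to be found in the camera images.
- driver_red: loose screwdriver, red handle, 141 mm long, 22 g; lies level in an old-rack slot, butt towards the robot. Origin: underside, half length; own y along it towards the butt, z up. Handle 13 mm thick, y = -23 to +71 mm, mass centre near +20, top at z = 13; shank 4 mm wide, y = -22 to -71, its underside at z = 5. Between the rails (y = -49 to +49) it is free for fingers.
- driver_yellow: loose screwdriver, yellow handle, 141 mm long, 22 g; lies level in an old-rack slot, butt towards the robot. Origin: underside, half length; own y along it towards the butt, z up. Handle 13 mm thick, y = -23 to +71 mm, mass centre near +20, top at z = 13; shank 4 mm wide, y = -22 to -71, its underside at z = 5. Between the rails (y = -49 to +49) it is free for fingers.
- driver_blue: loose screwdriver, blue handle, 141 mm long, 22 g; lies level in an old-rack slot, butt towards the robot. Origin: underside, half length; own y along it towards the butt, z up. Handle 13 mm thick, y = -23 to +71 mm, mass centre near +20, top at z = 13; shank 4 mm wide, y = -22 to -71, its underside at z = 5. Between the rails (y = -49 to +49) it is free for fingers.
- driver_green: loose screwdriver, green handle, 141 mm long, 22 g; lies level in an old-rack slot, butt towards the robot. Origin: underside, half length; own y along it towards the butt, z up. Handle 13 mm thick, y = -23 to +71 mm, mass centre near +20, top at z = 13; shank 4 mm wide, y = -22 to -71, its underside at z = 5. Between the rails (y = -49 to +49) it is free for fingers.
- old_rack: rack with black base and grey rails, fixed, 166 x 196 mm. Origin: underside, midway between the rails; x along the slots, away from the robot (turned up to 0.3 rad), y left. Slots at y = +75, +25, -25, -75 mm, at the start one driver in each, shuffled, its origin within 5 mm of x = 0, at z = 24, its own y along the rack's -x. Base 6 mm thick, x = -95 to +71; between the rails open down to it.
- new_rack: wooden rack of the same shape, axes and sizes, fixed, empty. Rails across the slots, 12 mm thick: at x = -55 mm for the handle (notch floor 24 mm high, 18 wide), at x = +55 for the shank (floor 29 high, 12 wide); notches widen to 32 mm at the top of the teeth, 17 mm above the floor. A driver fully home: origin at x = 0, the slot's y, z = 24, its own y along the rack's -x.
- tag_red: red tag, 16 x 26 x 2 mm, fixed on the old rack's front lip before the slot where the red driver lies at the start; it keeps the old order when the drivers are gone. Origin: centre of its underside, x = -83 mm and the slot's y in the old rack's frame, z = 6 mm.
- tag_yellow: yellow tag, 16 x 26 x 2 mm, fixed on the old rack's front lip before the slot where the yellow driver lies at the start; it keeps the old order when the drivers are gone. Origin: centre of its underside, x = -83 mm and the slot's y in the old rack's frame, z = 6 mm.
- tag_blue: blue tag, 16 x 26 x 2 mm, fixed on the old rack's front lip before the slot where the blue driver lies at the start; it keeps the old order when the drivers are gone. Origin: centre of its underside, x = -83 mm and the slot's y in the old rack's frame, z = 6 mm.
- tag_green: green tag, 16 x 26 x 2 mm, fixed on the old rack's front lip before the slot where the green driver lies at the start; it keeps the old order when the drivers are gone. Origin: centre of its underside, x = -83 mm and the slot's y in the old rack's frame, z = 6 mm.

How it is judged:
By the outcome, as a careful person would: the job done as asked, in the order asked, and still so for the second after the job is handed in, with the robot touching nothing.
It also fails if it takes over 96 s, if anything falls off the work surface, if the arm or the gripper's body presses on something with over 40 N, if the wrist force passes 120 N, or if a joint passes its speed limit or range.

### The arm

A 6-joint arm with a two-finger parallel gripper is mounted at the origin on a cart in front of the work surface, level with it; the furniture and walls round the work are solid. World frame = base frame: x ahead of the robot, y to its left, z up, the work surface at z = 0. Lengths are in m, angles in rad, forces in N, time in s.
With the tool pointing down it reaches from about 0.425 to 0.95 m from the base axis. Payload 3.5 kg.
Tool frame: the origin (TCP) lies midway between the tips of the shut fingers; the grasp point (between the pads) lies 19 mm behind it (ctrl.hold_point_z is the distance from the TCP to the grasp point, in m); z points along the fingers, y is the line along which they close (so a half turn about z gives the same grasp; the last joint's range is limited). The gripper opens to 85 mm and grips with 20 to 120 N. Pads are 22 mm wide; open, the fingers measure 114 mm over their backs; the gripper's body (76 mm by 85 mm) begins 54 mm behind the grasp point. The pads swing forward as they close: fully open they stand 13 mm farther back than shut.
Start: joints at [-1.444, 0.286, 1.577, -0, 1.279, -0.15], TCP at [0.184, -0.649, 0.231] pointing down, gripper open.
Joint ranges: [-2.77, 2.77], [-0.9, 2.22], [0.21, 2.48], [-1.53, 4.67], [0.24, 2.81], [-2.84, 2.84]. Speed limits (rad/s): [2.79, 2.79, 3.14, 3.14, 3.14, 3.14].

### API

Orientations are given as a unit quaternion [x, y, z, w].
In Python, from plant import readout, cams, sign_off, ctrl gives the robot as it stands. The module is installed in compiled form; this text tells all that it offers.
- The arm moves only by the tool step_arm, never from a script. Its argument "increments" is a list of rows, each a list of 2 entries, a list of its own where there are three numbers: the shift along the world's x, y, z in mm, then the turn, a rotation vector about the world's x, y, z in rad. In form: [[[x, y, z], [rx, ry, rz]], ...]. A call has 1 to 8 rows; each row shifts and turns the commanded pose from where the row before left it; what a row does not reach is not made up. A row lasts 1/12 s, in which the tool goes at most 41.7 mm and 7.16 degrees, less where a joint would pass 70% of its speed; a pose out of reach is approached as far as the arm can. A call is refused whole if a number of a shift passes 41.7 or a number of a turn 0.125, either way. A call with a gripper value outside its range is refused whole. "fingers" is the opening, from -1 (shut) to 1 (fully open), set as the call begins (left out, the last holds). The fingers move at their own pace and stop on an object; "grip_force" is the grip in N (left out, the last holds). Time passes only in rows, so rows that do not move let the fingers close. It gives the time, the measured TCP pose, the force, the opening and the grip force at its end, in the units of the state.
- readout.get_state(): the state, without advancing time (a new reading comes with each control period).
- cams.read_camera(name): name is "side" or "top"; returns the picture (384x512x3 uint8, red, green, blue); there is no depth.
- cams.get_calibration(name): a dict with "fx", "fy", "cx", "cy" (pixels), "eye" and "rotation" of the camera in the world. Camera axes: x right, y up, looking along -z (the intrinsics and any distortion apply to the point x, -y, -z); pixel columns grow to the right and rows downward; lengths in m; the calibration is good to about 2 mm. A picture is of the moment at which its call begins. get_calibration takes no time and is no camera call.
- sign_off(): hands the job in; it is judged then, once.
The state is a dict: "time": time; "qpos": joint angles; "dq": joint speeds; "joint_efforts": joint torques, N m; "eef_pos": TCP position; "tcp_rot": TCP orientation; "contact_force": force on the tool from outside, world axes, zero at the start; "wrist_torque": the same for the moment, N m; "opening": opening from 0.0 (shut) to 1.0 (fully open); "finger_force": force on a finger pad.
Only numpy, scipy, OpenCV 4.12 (cv2) and the standard library are available. Lean on these libraries where they do the work, as an engineer would, in place of code of your own. Each camera call takes 0.05 s, during which the arm holds its last target. There are 200 camera calls.

## Working session

There is one attempt and no reset: what is moved stays moved. The work goes in short steps, Python scripts to look and compute and a tool call to move; the robot and the scene stay as the last step left them, time stands still between calls to the robot, and variables do not carry over. Pictures are saved under pics/ and viewed, at most 14 in all, crops included, and the job is handed in when it is done.

Besides the shell and the picture viewer there is one more tool, called after "Request:" as name(argument=value, ...), one argument or row to a line, values as JSON. step_arm: Moves the arm, as the interface text tells. Its arguments: {"type":"object","properties":{"increments":{"type":"array","items":{"type":"array"}},"fingers":{"type":"number"},"grip_force":{"type":"number"}},"required":["increments"]}

```bash
mkdir -p pics
python3 - <<'E'
from plant import readout,cams,ctrl
import cv2
print(readout.get_state(),ctrl.hold_point_z)
for n in("top","side"):
    c=cams.get_calibration(n);print(n,c)
    cv2.imwrite(f"pics/{n}0.png",cams.read_camera(n)[:,:,::-1])
E
```

```text
{'time': 0.0, 'qpos': array([-1.44399779e+00,  2.87165756e-01,  1.57821084e+00, -2.61836212e-06,
        1.27860613e+00, -1.49983599e-01]), 'dq': array([ 2.45814025e-05, -2.65879901e-04, -4.08283783e-04,  6.10560243e-04,
       -4.26021404e-04,  1.87532598e-03]), 'joint_efforts': array([ 1.18201110e-04, -4.05977154e+01, -2.92625499e+01, -2.38848770e-04,
        5.78609193e-03, -9.22431497e-06]), 'eef_pos': array([ 0.18440406, -0.64862311,  0.2299288 ]), 'tcp_rot': array([ 9.90438470e-01,  1.37950021e-01,  1.26000385e-05, -1.19497138e-03]), 'contact_force': array([0.15630902, 0.27885235, 0.50350725]), 'wrist_torque': array([-0.00942141, -0.04818547,  0.03787257]), 'finger_force': 0.0, 'opening': 1.0013265679160703} 0.0187
top {'fx': 406.3452146241648, 'fy': 406.3452146241648, 'cx': 253.82341038228557, 'cy': 191.3575427258458, 'eye': array([ 0.44306272, -0.17134328,  0.92083314]), 'rotation': array([-0.01760481,  0.02178576,  0.71439748, -0.6991793 ])}
side {'fx': 441.12787677632207, 'fy': 441.12787677632207, 'cx': 256.94889427136474, 'cy': 194.73153543633302, 'eye': array([ 0.50005666, -0.88691223,  0.55251154]), 'rotation': array([ 0.47053972, -0.00201418,  0.00683584,  0.88235003])}
```

View pics/top0.png

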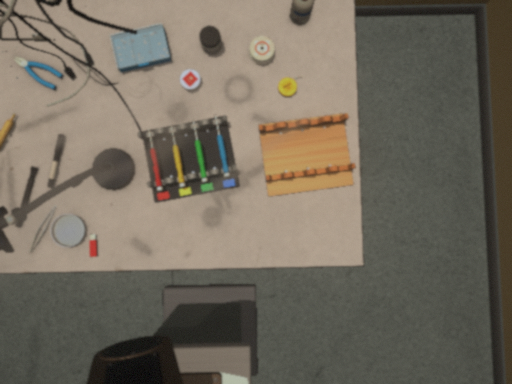

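View pics/side0.png

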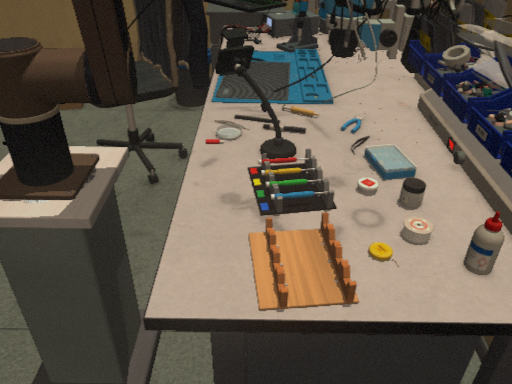

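The top view shows the old rack centred near (190,160), with red, yellow, green and blue from left to right. The wooden rack is near (307,155). The lamp base at (113,168) is left of the old rack. The side view confirms the layout, with the lamp leaning away from the racks.

```bash
cat > h.py <<'E'
import numpy as np,cv2
from plant import cams,readout
from scipy.spatial.transform import Rotation as R
C={n:cams.get_calibration(n) for n in("top","side")}
def ray(n,uv,z):
    c=C[n];uv=np.atleast_2d(np.asarray(uv,float))
    d=np.c_[(uv[:,0]-c['cx'])/c['fx'],-(uv[:,1]-c['cy'])/c['fy'],-np.ones(len(uv))]
    d=R.from_quat(c['rotation']).apply(d);e=c['eye']
    return e+d*((z-e[2])/d[:,2])[:,None]
def proj(n,P):
    c=C[n];p=R.from_quat(c['rotation']).inv().apply(np.atleast_2d(P)-c['eye'])
    return np.c_[c['cx']+c['fx']*p[:,0]/-p[:,2],c['cy']-c['fy']*p[:,1]/-p[:,2]]
HS={'red':[(0,6),(174,180)],'yellow':[(22,34)],'green':[(45,80)],'blue':[(95,122)]}
def blobs(img,col,box,smin=120,vmin=60):
    h=cv2.cvtColor(img,cv2.COLOR_RGB2HSV);m=np.zeros(h.shape[:2],np.uint8)
    for a,b in HS[col]: m|=cv2.inRange(h,(a,smin,vmin),(b,255,255))
    x0,y0,x1,y1=box;k=np.zeros_like(m);k[y0:y1,x0:x1]=m[y0:y1,x0:x1]
    n,l,s,c=cv2.connectedComponentsWithStats(k)
    return [(s[i,4],c[i],s[i,:4]) for i in range(1,n) if s[i,4]>12],l
E
python3 - <<'E'
from h import *
T=cv2.imread('pics/top0.png')[:,:,::-1].copy();S=cv2.imread('pics/side0.png')[:,:,::-1].copy()
for n,I,b in(("top",T,(140,110,245,205)),("side",S,(245,145,340,218))):
  for c in HS:
    for a,cc,s in blobs(I,c,b)[0]: print(n,c,a,cc.round(1),s,ray(n,cc,.008)[0].round(4),ray(n,cc,.032)[0].round(4))
def up(I,x0,y0,x1,y1,k): return cv2.resize(I[y0:y1,x0:x1,::-1],None,fx=k,fy=k,interpolation=cv2.INTER_CUBIC)
cv2.imwrite('pics/t1.png',up(T,255,105,360,203,6))
cv2.imwrite('pics/s1.png',up(S,240,205,365,312,5))
E
```

```text
top red 199 [155.6 168. ] [150 149  12  37] [0.5513 0.0429 0.008 ] [0.5484 0.0373 0.032 ]
top red 104 [162.9 195.3] [157 191  13  10] [0.4895 0.0271 0.008 ] [0.4883 0.0219 0.032 ]
top yellow 158 [177.4 163.5] [173 145  10  38] [ 0.5606 -0.0062  0.008 ] [ 0.5575 -0.0105  0.032 ]
top yellow 93 [184.7 191. ] [179 187  13   9] [ 0.4979 -0.0219  0.008 ] [ 0.4965 -0.0259  0.032 ]
top green 190 [200.1 157.3] [195 140  11  37] [ 0.5736 -0.0576  0.008 ] [ 0.5702 -0.0606  0.032 ]
top blue 155 [222.  151.6] [217 136  10  35] [ 0.5854 -0.1074  0.008 ] [ 0.5816 -0.1091  0.032 ]
top blue 23 [230.7 183.6] [227 181   8   5] [ 0.5126 -0.1256  0.008 ] [ 0.5108 -0.1268  0.032 ]
side red 146 [280.  159.8] [262 157  35   7] [0.5537 0.0837 0.008 ] [0.5513 0.0409 0.032 ]
side red 49 [253.3 170.7] [249 168  10   7] [0.4873 0.0282 0.008 ] [ 0.4879 -0.0122  0.032 ]
side yellow 48 [286.9 169. ] [270 167  32   5] [0.5688 0.0388 0.008 ] [ 0.5657 -0.002   0.032 ]
side yellow 55 [256.6 181.3] [253 178   9   8] [ 0.4958 -0.0197  0.008 ] [ 0.496  -0.0579  0.032 ]
side green 168 [289.4 181.7] [270 179  37   7] [ 0.572  -0.0192  0.008 ] [ 0.5688 -0.0574  0.032 ]
side green 51 [260.  192.9] [256 190   9   7] [ 0.5039 -0.068   0.008 ] [ 0.5038 -0.1041  0.032 ]
side blue 171 [295.9 193.9] [275 191  39   7] [ 0.5839 -0.07    0.008 ] [ 0.5802 -0.1061  0.032 ]
side blue 59 [264.1 206.2] [260 203   9   8] [ 0.5129 -0.1189  0.008 ] [ 0.5123 -0.1528  0.032 ]
```

View pics/t1.png

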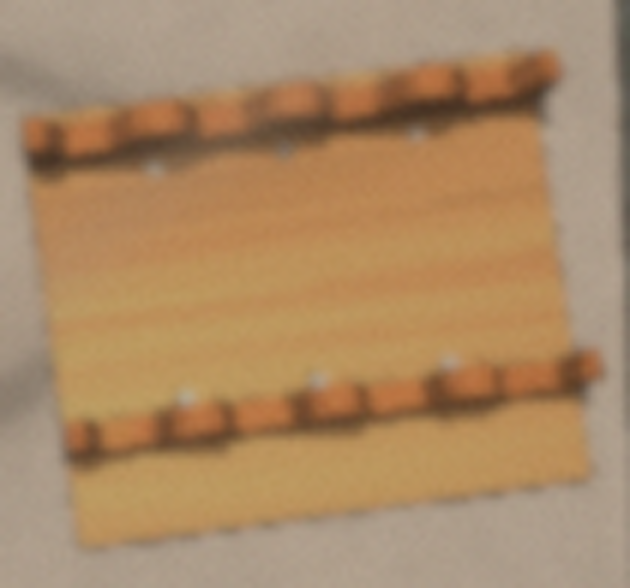

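View pics/s1.png

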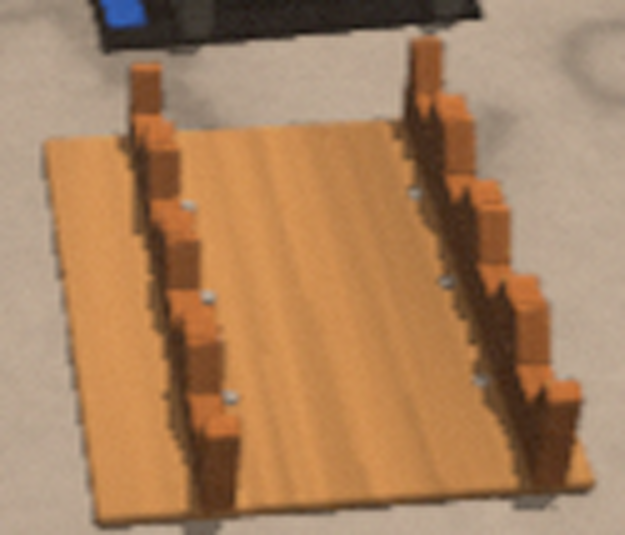

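```bash
cat >> h.py <<'E'
def fit(L,W):  # rigid 2D: W = c + Rot(psi) L
    L=np.array(L,float);W=np.array(W,float);l=L-L.mean(0);w=W-W.mean(0)
    psi=np.arctan2((l[:,0]*w[:,1]-l[:,1]*w[:,0]).sum(),(l*w).sum())
    r=np.array([[np.cos(psi),-np.sin(psi)],[np.sin(psi),np.cos(psi)]])
    c=W.mean(0)-r@L.mean(0);return psi,c,((W-c)@r-L)*1e3
E
python3 - <<'E'
from h import *
np.set_printoptions(suppress=True)
o=lambda p,k,x,y:[(np.array(p)+.5).T[0]/k-.5+x,(np.array(p)+.5).T[1]/k-.5+y]
t=lambda p:np.array(o(p,6,255,105)).T
s=lambda p:np.array(o(p,5,240,205)).T
F=t([(130,432),(265,413),(397,395),(532,377)]);B=t([(88,140),(222,118),(355,98),(490,82)])
ys=[.075,.025,-.025,-.075]
L=[(-.055,y) for y in ys]+[(.055,y) for y in ys]+[(-.095,.098),(-.095,-.098)]
W=np.r_[ray('top',F,.024),ray('top',B,.029),ray('top',t([(79,547),(590,480)]),.004)][:,:2]
psi,c,res=fit(L,W);print('new top',psi,c,res.round(1).tolist())
W=ray('side',s([(42,142),(97,516),(592,486)]),.006)[:,:2]
psi,c,res=fit([(-.095,.098),(-.095,-.098),(.071,-.098)],W);print('new side',psi,c,res.round(1).tolist())
T=cv2.imread('pics/top0.png')[:,:,::-1].copy();S=cv2.imread('pics/side0.png')[:,:,::-1].copy()
sl=dict(red=.075,yellow=.025,green=-.025,blue=-.075)
for n,I,b in(("top",T,(140,110,245,205)),("side",S,(245,145,340,218))):
  Wt=[];H={}
  for col in HS:
    bl,l=blobs(I,col,b,90,45);bl=sorted(bl,key=lambda q:-q[0])[:2]
    bl.sort(key=lambda q:-q[1][1]);Wt.append(ray(n,bl[0][1],.008)[0,:2])
    i=[k for k in range(1,l.max()+1) if (l==k).sum()==bl[1][0]][0];v,u=np.nonzero(l==i);H[col]=ray(n,np.c_[u,v],.034)[:,:2]
    print(col,[q[0] for q in bl])
  psi,c,res=fit([(-.083,y) for y in ys],Wt);print('old',n,psi,c,res.round(1).tolist())
  r=np.array([[np.cos(psi),-np.sin(psi)],[np.sin(psi),np.cos(psi)]])
  for col in H:
    q=(H[col]-c)@r;print(col,'mean',(q.mean(0)*1e3).round(1),'x range',(np.percentile(q[:,0],[1,99])*1e3).round(1))
E
```

```text
new top 0.11435567067108338 [ 0.58819844 -0.29538267] [[-0.3, -0.4], [-0.1, -0.8], [-0.1, -0.2], [-0.2, -0.7], [-1.3, 0.3], [0.1, 0.1], [0.9, 0.2], [0.1, -0.3], [0.9, 0.2], [-0.1, 1.6]]
new side 0.11029451378258384 [ 0.58608387 -0.29311009] [[-0.1, -1.9], [1.6, 2.0], [-1.5, -0.1]]
red [np.int32(123), np.int32(228)]
yellow [np.int32(118), np.int32(162)]
green [np.int32(78), np.int32(246)]
blue [np.int32(71), np.int32(203)]
old top 0.16623250378889043 [ 0.58408926 -0.03298646] [[-0.2, -0.1], [-0.2, 0.1], [1.0, 1.0], [-0.6, -1.0]]
red mean [-22.7  74.9] x range [-62.2  19.3]
yellow mean [-21.8  26.3] x range [-62.4  18.5]
green mean [-19.1 -25.1] x range [-60.6  19.7]
blue mean [-16.4 -74.8] x range [-57.2  21.8]
red [np.int32(53), np.int32(151)]
yellow [np.int32(56), np.int32(48)]
green [np.int32(62), np.int32(191)]
blue [np.int32(65), np.int32(195)]
old side 0.16957029591381917 [ 0.58206197 -0.0311491 ] [[0.1, -0.3], [-0.2, 1.1], [0.0, -0.4], [0.0, -0.4]]
red mean [-18.5  72.6] x range [-63.1  19.8]
yellow mean [-11.9  28.2] x range [-50.4  20.4]
green mean [-18.6 -27.7] x range [-62.6  20.1]
blue mean [-16.5 -76.7] x range [-60.   21.6]
```

```bash
cat >> h.py <<'E'
OLD=(.168,np.array([.5831,-.0321]));NEW=(.1135,np.array([.5871,-.2942]))
def w(rk,x,y):
    p,c=rk;return c+np.array([np.cos(p)*x-np.sin(p)*y,np.sin(p)*x+np.cos(p)*y])*1e-3
def delta(rk,x,y,z):
    s=readout.get_state();t=np.r_[w(rk,x,y),z*1e-3]
    Rm=R.from_quat(s['tcp_rot']).as_matrix();G=np.array([[np.cos(rk[0]),np.sin(rk[0]),0],[np.sin(rk[0]),-np.cos(rk[0]),0],[0,0,-1]])
    print('t',round(s['time'],2),'tcp',(s['eef_pos']*1e3).round(1),'d mm',((t-s['eef_pos'])*1e3).round(1),'turn',R.from_matrix(G@Rm.T).as_rotvec().round(4),'F',s['contact_force'].round(1),'open',round(s['opening'],3),'ff',s['finger_force'])
E
python3 - <<'E'
from h import *
delta(OLD,-20,-75,120)
T=cv2.imread('pics/top0.png')
cv2.imwrite('pics/t2.png',cv2.resize(T[110:208,135:245],None,fx=6,fy=6,interpolation=cv2.INTER_CUBIC))
for x,z in((71,.031),(23,.037),(-71,.0305)):
  for y in ys if 0 else (75,25,-25,-75): print(x,y,((proj('top',np.r_[w(OLD,x,y),z])[0]-[135,110]+.5)*6).round())
E
```

```text
t 0.1 tcp [ 184.4 -648.7  230. ] d mm [ 391.5  539.3 -110. ] turn [-0.0022 -0.0002 -0.1088] F [ 0.3 -0.3 -0.6] open 1.002 ff 0.0
71 75 [ 81. 104.]
71 25 [214.  78.]
71 -25 [348.  53.]
71 -75 [481.  28.]
23 75 [ 99. 228.]
23 25 [234. 202.]
23 -25 [369. 177.]
23 -75 [504. 152.]
-71 75 [149. 482.]
-71 25 [284. 456.]
-71 -25 [418. 430.]
-71 -75 [552. 405.]
```

View pics/t2.png

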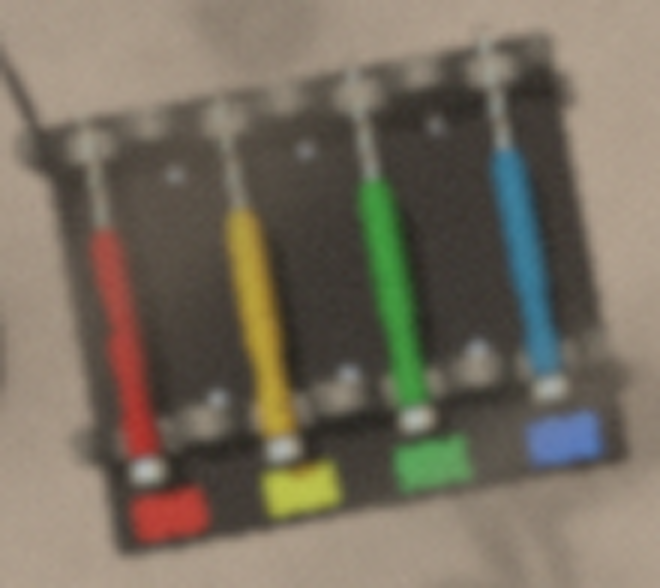

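The drivers lie about where predicted, with lengthwise offsets of roughly red -1, yellow -2.5, green -1 and blue +1 mm. Blue goes first.

Request:
step_arm(
  increments=[
    [[23,31.7,-6],[0,0,-0.0068]],
    [[23,31.7,-6],[0,0,-0.0068]],
    [[23,31.7,-6],[0,0,-0.0068]],
    [[23,31.7,-6],[0,0,-0.0068]],
    [[23,31.7,-6],[0,0,-0.0068]],
    [[23,31.7,-6],[0,0,-0.0068]],
    [[23,31.7,-6],[0,0,-0.0068]],
    [[23,31.7,-6],[0,0,-0.0068]],
  ],
  fingers=-0.15,
  grip_force=30,
)

```text
time: 0.77
eef_pos: [0.369, -0.3937, 0.1826]
tcp_rot: [0.994, 0.111, -0.0, -0.0]
contact_force: [1.2, 0.7, -0.2]
opening: 0.424
finger_force: 0.0
```

Request:
step_arm(
  increments=[
    [[23,31.7,-6],[0,0,-0.0068]],
    [[23,31.7,-6],[0,0,-0.0068]],
    [[23,31.7,-6],[0,0,-0.0068]],
    [[23,31.7,-6],[0,0,-0.0068]],
    [[23,31.7,-6],[0,0,-0.0068]],
    [[23,31.7,-6],[0,0,-0.0068]],
    [[23,31.7,-6],[0,0,-0.0068]],
    [[23,31.7,-6],[0,0,-0.0068]],
  ],
)

```text
time: 1.43
eef_pos: [0.553, -0.1401, 0.1347]
tcp_rot: [0.996, 0.084, -0.0, -0.0]
contact_force: [-0.6, -0.7, 1.2]
opening: 0.426
finger_force: 0.0
```

Request:
step_arm(
  increments=[
    [[12,16,-5],[0,0,0]],
    [[12,16,-5],[0,0,0]],
    [[0,0,0],[0,0,0]],
    [[0,0,0],[0,0,0]],
  ],
)

```text
time: 1.77
eef_pos: [0.5761, -0.1091, 0.1244]
tcp_rot: [0.996, 0.085, -0.001, -0.0]
contact_force: [0.4, -0.2, 0.9]
opening: 0.424
finger_force: 0.0
```

Run:
```python
from h import *
delta(OLD,-19,-75,70)
T=cams.read_camera('top');S=cams.read_camera('side')
a=cv2.resize(T[90:220,130:270,::-1],None,fx=4,fy=4,interpolation=cv2.INTER_CUBIC)[:520]
b=cv2.resize(S[90:220,245:305+0,::-1],None,fx=4,fy=4,interpolation=cv2.INTER_CUBIC)
cv2.imwrite('pics/a3.png',np.hstack([a,b]))
```

```text
t 1.77 tcp [ 576.1 -109.1  124.4] d mm [  0.8  -0.1 -54.4] turn [-0.0004 -0.002  -0.0022] F [ 0.4 -0.2  0.9] open 0.424 ff 0.0
```

View pics/a3.png

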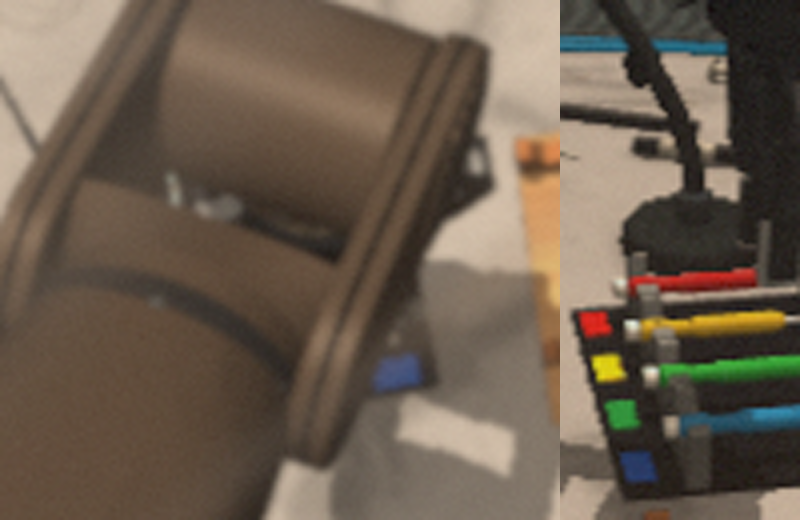

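The arm hides the top view. The side view shows all the drivers undisturbed with the gripper above the blue slot. Descending.

Request:
step_arm(
  increments=[
    [[0.8,0,-30],[0,0,-0.002]],
    [[0,0,-30],[0,0,0]],
    [[0,0,-25],[0,0,0]],
    [[0,0,-15],[0,0,0]],
    [[0,0,-11],[0,0,0]],
    [[0,0,0],[0,0,0]],
    [[0,0,0],[0,0,0]],
  ],
)

```text
time: 2.45
eef_pos: [0.5772, -0.1109, 0.0146]
tcp_rot: [0.997, 0.082, -0.0, 0.0]
contact_force: [0.1, 0.7, 0.6]
opening: 0.424
finger_force: 0.0
```

Run:
```python
from h import *
delta(OLD,-19,-75,13)
S=cams.read_camera('side')
cv2.imwrite('pics/s4.png',cv2.resize(S[140:225,240:350,::-1],None,fx=6,fy=6,interpolation=cv2.INTER_CUBIC))
```

```text
t 2.45 tcp [ 577.2 -110.9   14.6] d mm [-0.3  1.7 -1.6] turn [ 0.0001 -0.      0.0032] F [0.1 0.7 0.6] open 0.424 ff 0.0
```

View pics/s4.png

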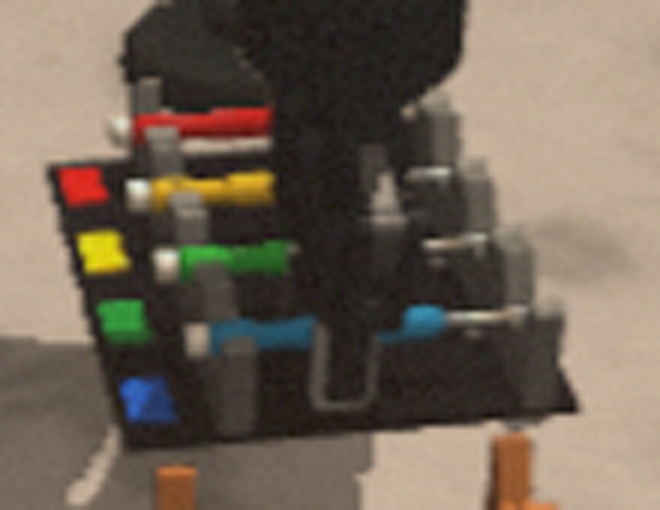

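The near finger stands in front of the blue handle (crop about (345,370)) between the rails and touches nothing. Closing and lifting.

Request:
step_arm(
  increments=[
    [[0,1,-1],[0,0,0.003]],
    [[0,0,0],[0,0,0]],
    [[0,0,0],[0,0,0]],
    [[0,0,0],[0,0,0]],
    [[0,0,0],[0,0,0]],
    [[0,0,0],[0,0,0]],
  ],
  fingers=-1,
)

```text
time: 3.0
eef_pos: [0.5784, -0.1094, 0.0149]
tcp_rot: [0.996, 0.085, 0.001, 0.001]
contact_force: [-1.2, 0.8, 5.8]
opening: 0.135
finger_force: 31.2
```

Request:
step_arm(
  increments=[
    [[0,0,8],[0,0,0]],
    [[0,0,20],[0,0,0]],
    [[0,0,30],[0,0,0]],
    [[0,0,30],[0,0,0]],
    [[0,0,0],[0,0,0]],
    [[0,0,0],[0,0,0]],
  ],
)

```text
time: 3.5
eef_pos: [0.5788, -0.1095, 0.104]
tcp_rot: [0.996, 0.085, 0.002, 0.001]
contact_force: [-0.4, 0.2, -0.2]
opening: 0.141
finger_force: 30.4
```

Run:
```python
from h import *
delta(NEW,-20,75,100)
S=cams.read_camera('side')
cv2.imwrite('pics/s5.png',cv2.resize(S[110:235,240:380,::-1],None,fx=4,fy=4,interpolation=cv2.INTER_CUBIC))
```

```text
t 3.5 tcp [ 578.8 -109.5  104. ] d mm [ -20.  -112.4   -4. ] turn [ 0.0019  0.0047 -0.0557] F [-0.4  0.2 -0.2] open 0.141 ff 30.373739004135132
```

View pics/s5.png

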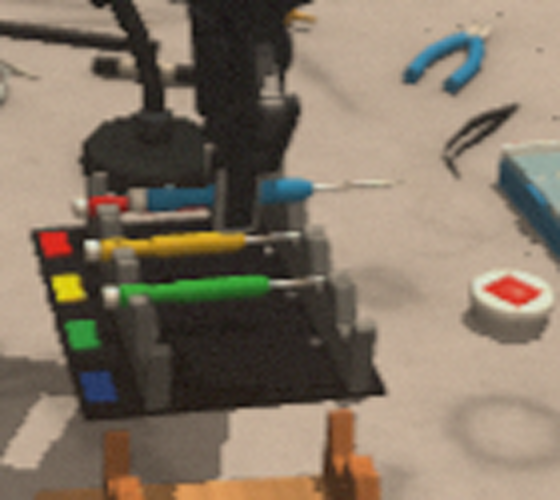

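Blue is held level. Carrying it over to the leftmost slot of the new rack.

Request:
step_arm(
  increments=[
    [[-4.8,-28,0],[0,0.001,-0.014]],
    [[-4.8,-28,0],[0,0.001,-0.014]],
    [[-4.8,-28,0],[0,0.001,-0.014]],
    [[-4.8,-28,0],[0,0,-0.014]],
    [[0,0,0],[0,0,0]],
    [[0,0,0],[0,0,0]],
  ],
)

```text
time: 4.05
eef_pos: [0.5566, -0.2217, 0.0992]
tcp_rot: [0.998, 0.055, -0.003, -0.001]
contact_force: [-0.4, 0.6, -0.1]
opening: 0.143
finger_force: 30.4
```

Run:
```python
from h import *
delta(NEW,-19,75,15)
```

```text
t 4.05 tcp [ 556.6 -221.7   99.2] d mm [  3.1  -0.2 -84.2] turn [-0.0023 -0.0062  0.0031] F [-0.4  0.6 -0.1] open 0.143 ff 30.36233425140381
```

Request:
step_arm(
  increments=[
    [[1,0,-25],[0,-0.003,0.002]],
    [[0,0,-20],[0,0,0]],
    [[0,0,0],[0,0,0]],
    [[0,0,0],[0,0,0]],
    [[0,0,0],[0,0,0]],
  ],
)

```text
time: 4.47
eef_pos: [0.5593, -0.2203, 0.0565]
tcp_rot: [0.998, 0.058, -0.0, -0.0]
contact_force: [-0.7, 0.5, -0.4]
opening: 0.137
finger_force: 30.4
```

Run:
```python
from h import *
delta(NEW,-19,75,15)
S=cams.read_camera('side')
delta(NEW,-19,75,15)
cv2.imwrite('pics/s6.png',cv2.resize(S[170:315,235:375,::-1],None,fx=4,fy=4,interpolation=cv2.INTER_CUBIC))
```

```text
t 4.47 tcp [ 559.3 -220.3   56.5] d mm [  0.4  -1.5 -41.5] turn [-0.0004 -0.0002 -0.0025] F [-0.7  0.5 -0.4] open 0.137 ff 30.36583185195923
t 4.52 tcp [ 559.9 -220.8   57.3] d mm [ -0.1  -1.  -42.3] turn [ 0.0006  0.0013 -0.0024] F [ 1.4 -0.4  0.8] open 0.138 ff 30.365429520606995
```

View pics/s6.png

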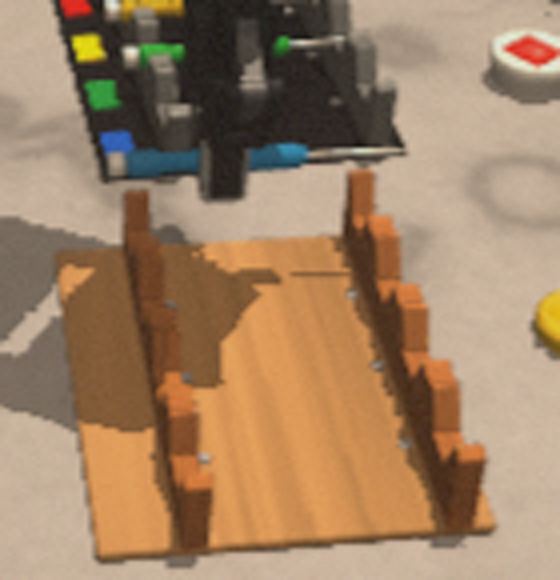

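Blue hangs above the leftmost slot, parallel to the slots: butt at crop (108,162), tip at (406,152). Lowering.

Request:
step_arm(
  increments=[
    [[0,-1,-15],[0,0,-0.002]],
    [[0,0,-12],[0,0,0]],
    [[0,0,-8],[0,0,0]],
    [[0,0,-4],[0,0,0]],
    [[0,0,-2],[0,0,0]],
    [[0,0,0],[0,0,0]],
    [[0,0,0],[0,0,0]],
  ],
)

```text
time: 5.1
eef_pos: [0.5595, -0.2223, 0.0157]
tcp_rot: [0.998, 0.056, 0.0, 0.0]
contact_force: [0.0, 0.8, 0.3]
opening: 0.134
finger_force: 30.4
```

Run:
```python
from h import *
delta(NEW,-19,75,15)
S=cams.read_camera('side')
delta(NEW,-19,75,15)
cv2.imwrite('pics/s7.png',cv2.resize(S[190:270,240:340,::-1],None,fx=5,fy=5,interpolation=cv2.INTER_CUBIC))
```

```text
t 5.1 tcp [ 559.5 -222.3   15.7] d mm [ 0.2  0.5 -0.7] turn [0.0004 0.0009 0.0005] F [0.  0.8 0.3] open 0.134 ff 30.378527641296387
t 5.15 tcp [ 559.5 -222.3   15.8] d mm [ 0.3  0.5 -0.8] turn [0.0004 0.001  0.0006] F [-0.2 -0.7 -0.3] open 0.143 ff 30.37874400615692
```

View pics/s7.png

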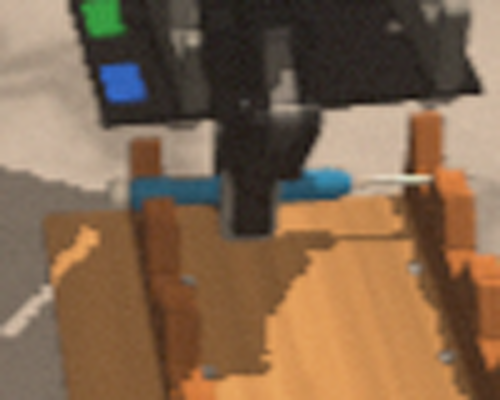

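Blue sits inside the notches with no contact force. Lowering 1 mm, releasing, lifting, then moving over green.

Request:
step_arm(
  increments=[
    [[0,0,-1],[0,0,0]],
    [[0,0,0],[0,0,0]],
  ],
)

```text
time: 5.32
eef_pos: [0.5596, -0.2224, 0.015]
tcp_rot: [0.998, 0.056, 0.001, 0.0]
contact_force: [-0.5, 0.6, 2.1]
opening: 0.141
finger_force: 30.7
```

Request:
step_arm(
  increments=[
    [[0,0,0],[0,0,0]],
    [[0,0,0],[0,0,0]],
    [[0,0,0],[0,0,0]],
    [[0,0,20],[0,0,0]],
    [[0,0,30],[0,0,0]],
    [[0,0,35],[0,0,0]],
  ],
  fingers=-0.15,
)

```text
time: 5.82
eef_pos: [0.5572, -0.221, 0.0976]
tcp_rot: [0.998, 0.056, -0.002, -0.002]
contact_force: [0.3, -0.6, -0.2]
opening: 0.426
finger_force: 0.0
```

Request:
step_arm(
  increments=[
    [[1.6,32,0],[0,0,0.011]],
    [[1.6,32,0],[0,0,0.011]],
    [[1.6,32,0],[0,0,0.011]],
    [[1.6,32,0],[0,0,0.011]],
    [[1.6,32,0],[0,0,0.011]],
    [[0,0,0],[0,0,0]],
    [[0,0,0],[0,0,0]],
  ],
)

```text
time: 6.4
eef_pos: [0.5669, -0.0606, 0.0992]
tcp_rot: [0.996, 0.085, -0.0, -0.0]
contact_force: [-0.5, 0.4, 0.5]
opening: 0.431
finger_force: 0.0
```

```bash
cat >> h.py <<'E'
def ends(n,col,box,rk,y):
    I=cams.read_camera(n);bl,l=blobs(I,col,box,90,45);b=max(bl,key=lambda q:q[0])
    i=[k for k in range(1,l.max()+1) if (l==k).sum()==b[0]][0];v,u=np.nonzero(l==i)
    r=np.array([[np.cos(rk[0]),-np.sin(rk[0])],[np.sin(rk[0]),np.cos(rk[0])]])
    q=(ray(n,np.c_[u,v],.034)[:,:2]-rk[1])@r*1e3
    print(n,col,b[0],'mean',q.mean(0).round(1),'xr',np.percentile(q[:,0],[1,99]).round(1));return I
E
python3 - <<'E'
from h import *
delta(OLD,-21,-25,14)
I=ends('side','blue',(245,195,345,260),NEW,75)
T=ends('top','blue',(255,105,300,210),NEW,75)
a=cv2.resize(I[170:270,240:345,::-1],None,fx=4,fy=4,interpolation=cv2.INTER_CUBIC)
b=cv2.resize(T[110:210,225:315,::-1],None,fx=4,fy=4,interpolation=cv2.INTER_CUBIC)
cv2.imwrite('pics/a8.png',np.hstack([a,b]))
E
```

```text
t 6.4 tcp [566.9 -60.6  99.2] d mm [ -0.3   0.3 -85.2] turn [ 0.     -0.0004 -0.0031] F [-0.5  0.4  0.5] open 0.431 ff 0.0
side blue 215 mean [-19.2  73. ] xr [-62.1  18.6]
top blue 86 mean [-29.2  73. ] xr [-60.5   4.1]
```

View pics/a8.png

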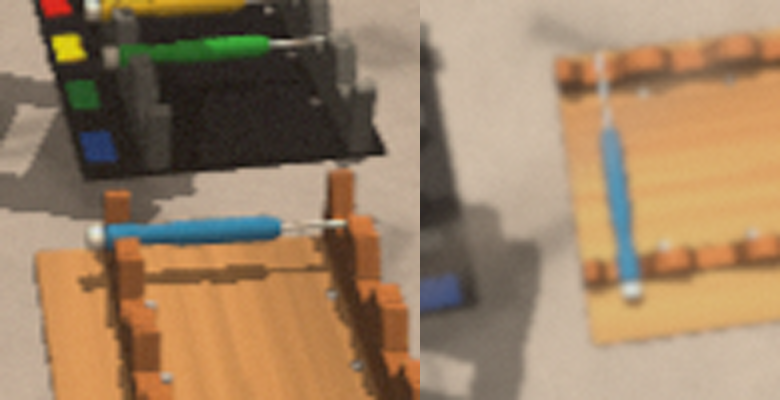

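Blue lies in the leftmost slot at the same height as in the old rack. In the top crop its butt is at (632,299) and its tip at (600,52). Checking the lengthwise centring while I go for green.

Run:
```python
from h import *
p=.1143;c=np.array([.5882,-.2954]);r=np.array([[np.cos(p),-np.sin(p)],[np.sin(p),np.cos(p)]])
print((ray('top',[(277.6,184.4),(269.6,122.6)],.0305)[:,:2]-c)@r*1e3)
```

```text
[[-73.32743288  74.53630516]
 [ 65.02966446  73.05200365]]
```

Request:
step_arm(
  increments=[
    [[0,0,-30],[0,0,-0.003]],
    [[0,0,-25],[0,0,0]],
    [[0,0,-18],[0,0,0]],
    [[0,0,-12],[0,0,0]],
    [[0,0,0],[0,0,0]],
    [[0,0,0],[0,0,0]],
  ],
)

```text
time: 7.0
eef_pos: [0.567, -0.0629, 0.014]
tcp_rot: [0.997, 0.082, -0.0, -0.0]
contact_force: [-0.4, -0.2, 0.4]
opening: 0.422
finger_force: 0.0
```

Request:
step_arm(
  increments=[
    [[0,0,0],[0,0,0]],
    [[0,0,0],[0,0,0]],
    [[0,0,0],[0,0,0]],
    [[0,0,0],[0,0,0]],
    [[0,0,0],[0,0,0]],
    [[0,0,0],[0,0,0]],
  ],
  fingers=-1,
)

```text
time: 7.5
eef_pos: [0.5685, -0.0626, 0.0161]
tcp_rot: [0.997, 0.082, 0.001, 0.001]
contact_force: [-0.5, -1.1, 6.2]
opening: 0.143
finger_force: 31.8
```

Run:
```python
from h import *
delta(OLD,-21,-25,14)
```

```text
t 7.5 tcp [568.5 -62.6  16.1] d mm [-1.9  2.3 -2.1] turn [0.0011 0.0031 0.0028] F [-0.5 -1.1  6.2] open 0.143 ff 31.813191175460815
```

Request:
step_arm(
  increments=[
    [[0,0,8],[0,0,0]],
    [[0,0,20],[0,0,0]],
    [[0,0,30],[0,0,0]],
    [[0,0,30],[0,0,0]],
    [[0,0,0],[0,0,0]],
    [[0,0,0],[0,0,0]],
  ],
)

```text
time: 8.0
eef_pos: [0.5685, -0.0623, 0.1049]
tcp_rot: [0.997, 0.083, 0.002, 0.001]
contact_force: [0.1, 0.2, -0.6]
opening: 0.138
finger_force: 31.0
```

Run:
```python
from h import *
delta(NEW,-18,25,100)
```

```text
t 8.0 tcp [568.5 -62.3 104.9] d mm [  -2.1 -209.1   -4.9] turn [ 0.0012  0.0046 -0.0517] F [ 0.1  0.2 -0.6] open 0.138 ff 31.014704704284668
```

Request:
step_arm(
  increments=[
    [[-0.4,-35,0],[0,0,-0.0087]],
    [[-0.4,-35,0],[0,0,-0.0087]],
    [[-0.4,-35,0],[0,0,-0.0087]],
    [[-0.4,-35,0],[0,0,-0.0087]],
    [[-0.4,-35,0],[0,0,-0.0087]],
    [[0,-34,0],[0,0,-0.0087]],
  ],
)

```text
time: 8.5
eef_pos: [0.5636, -0.2718, 0.1002]
tcp_rot: [0.998, 0.056, -0.002, -0.001]
contact_force: [-0.3, 0.3, -0.6]
opening: 0.138
finger_force: 31.0
```

Request:
step_arm(
  increments=[
    [[0,0,-25],[0,0,0]],
    [[0,0,-22],[0,0,0]],
    [[0,0,0],[0,0,0]],
    [[0,0,0],[0,0,0]],
    [[0,0,0],[0,0,0]],
  ],
)

```text
time: 8.92
eef_pos: [0.5649, -0.2705, 0.0551]
tcp_rot: [0.998, 0.057, -0.0, -0.0]
contact_force: [0.6, -1.1, 0.2]
opening: 0.141
finger_force: 31.0
```

Run:
```python
from h import *
delta(NEW,-18,25,15);cams.read_camera('side');delta(NEW,-18,25,15)
```

```text
t 8.92 tcp [ 564.9 -270.5   55.1] d mm [  1.4  -0.9 -40.1] turn [-0.0007 -0.0008  0.0002] F [ 0.6 -1.1  0.2] open 0.141 ff 30.989851355552673
t 8.97 tcp [ 565.6 -270.9   56.1] d mm [  0.8  -0.5 -41.1] turn [ 0.0004  0.0009 -0.    ] F [0.9 0.4 0.9] open 0.136 ff 30.990060567855835
```

Request:
step_arm(
  increments=[
    [[1,-0.5,-15],[0,0,0]],
    [[0,0,-12],[0,0,0]],
    [[0,0,-7],[0,0,0]],
    [[0,0,-4],[0,0,0]],
    [[0,0,-1],[0,0,0]],
    [[0,0,0],[0,0,0]],
    [[0,0,0],[0,0,0]],
  ],
)

```text
time: 9.55
eef_pos: [0.5661, -0.2715, 0.0162]
tcp_rot: [0.998, 0.056, -0.0, -0.0]
contact_force: [0.5, -0.1, 0.3]
opening: 0.138
finger_force: 31.1
```

Request:
step_arm(
  increments=[
    [[0,0,0],[0,0,0]],
    [[0,0,0],[0,0,0]],
    [[0,0,0],[0,0,0]],
    [[0,0,20],[0,0,0]],
    [[0,0,30],[0,0,0]],
    [[0,0,35],[0,0,0]],
  ],
  fingers=-0.15,
)

```text
time: 10.05
eef_pos: [0.5644, -0.2704, 0.0995]
tcp_rot: [0.998, 0.056, -0.002, -0.002]
contact_force: [0.3, -0.2, -0.0]
opening: 0.427
finger_force: 0.0
```

Run:
```python
from h import *
delta(OLD,-21.5,25,100)
```

```text
t 10.05 tcp [ 564.4 -270.4   99.5] d mm [ -6.6 259.4   0.5] turn [-0.0034 -0.0049  0.0553] F [ 0.3 -0.2 -0. ] open 0.427 ff 0.0
```

Request:
step_arm(
  increments=[
    [[-1.2,37,0],[0,0,0.008]],
    [[-1.2,37,0],[0,0,0.008]],
    [[-1.2,37,0],[0,0,0.008]],
    [[-1.2,37,0],[0,0,0.008]],
    [[-1.2,37,0],[0,0,0.008]],
    [[-1.2,37,0],[0,0,0.008]],
    [[-1.2,37,0],[0,0,0.007]],
    [[0,0,0],[0,0,0]],
  ],
)

```text
time: 10.72
eef_pos: [0.5565, -0.007, 0.101]
tcp_rot: [0.996, 0.087, -0.001, -0.001]
contact_force: [-1.1, -0.1, -0.1]
opening: 0.423
finger_force: 0.0
```

Request:
step_arm(
  increments=[
    [[0,0,-20],[0,0,0]],
    [[0,0,-10],[0,0,0]],
    [[0,0,0],[0,0,0]],
    [[0,0,0],[0,0,0]],
  ],
)

```text
time: 11.05
eef_pos: [0.5569, -0.0131, 0.0703]
tcp_rot: [0.997, 0.083, -0.001, -0.0]
contact_force: [0.3, 0.4, -0.3]
opening: 0.424
finger_force: 0.0
```

Run:
```python
from h import *
delta(OLD,-21.5,25,14)
I=ends('side','green',(245,200,345,280),NEW,25)
T=ends('top','green',(255,105,330,210),NEW,25)
a=cv2.resize(I[150:280,240:345,::-1],None,fx=4,fy=4,interpolation=cv2.INTER_CUBIC)
b=cv2.resize(T[95:225,255:345,::-1],None,fx=4,fy=4,interpolation=cv2.INTER_CUBIC)
cv2.imwrite('pics/a9.png',np.hstack([a,b]))
```

```text
t 11.05 tcp [556.9 -13.1  70.3] d mm [  0.8   2.1 -56.3] turn [-0.0005 -0.0025  0.0012] F [ 0.3  0.4 -0.3] open 0.424 ff 0.0
side green 248 mean [-19.4  23.4] xr [-62.3  19.5]
top green 134 mean [-19.1  23.9] xr [-60.   19.8]
```

View pics/a9.png

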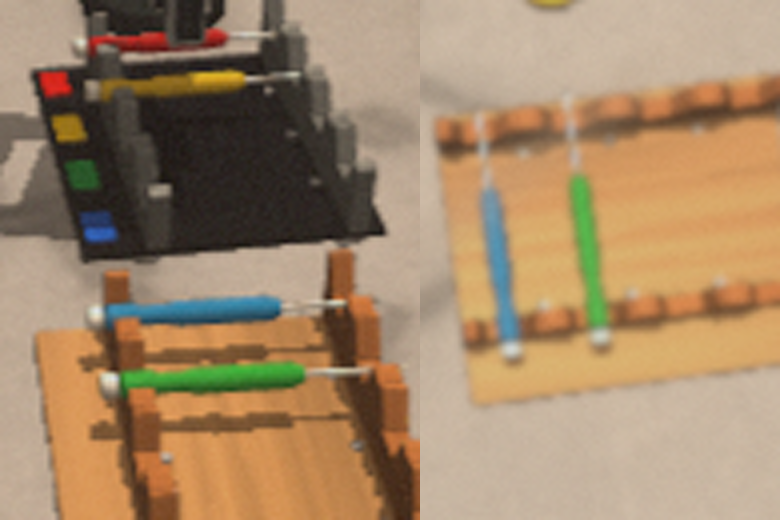

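Green is home in the second slot and blue is still good. Now yellow.

Request:
step_arm(
  increments=[
    [[0.5,2,-20],[0,0,0]],
    [[0,0,-18],[0,0,0]],
    [[0,0,-12],[0,0,0]],
    [[0,0,-5],[0,0,0]],
    [[0,0,0],[0,0,0]],
    [[0,0,0],[0,0,0]],
  ],
)

```text
time: 11.65
eef_pos: [0.5586, -0.0109, 0.0167]
tcp_rot: [0.996, 0.084, 0.0, 0.0]
contact_force: [-0.1, -0.0, 0.6]
opening: 0.42
finger_force: 0.0
```

Request:
step_arm(
  increments=[
    [[0,0,0],[0,0,0]],
    [[0,0,0],[0,0,0]],
    [[0,0,0],[0,0,0]],
    [[0,0,0],[0,0,0]],
    [[0,0,0],[0,0,0]],
    [[0,0,0],[0,0,0]],
  ],
  fingers=-1,
)

```text
time: 12.15
eef_pos: [0.5592, -0.0108, 0.0176]
tcp_rot: [0.996, 0.084, 0.001, 0.0]
contact_force: [-0.1, -0.8, 6.5]
opening: 0.139
finger_force: 31.6
```

Run:
```python
from h import *
delta(OLD,-21.5,25,14)
```

```text
t 12.15 tcp [559.2 -10.8  17.6] d mm [-1.5 -0.3 -3.6] turn [0.0004 0.0022 0.0001] F [-0.1 -0.8  6.5] open 0.139 ff 31.559354066848755
```

Request:
step_arm(
  increments=[
    [[0,0,8],[0,0,0]],
    [[0,0,20],[0,0,0]],
    [[0,0,30],[0,0,0]],
    [[0,0,30],[0,0,0]],
    [[0,0,0],[0,0,0]],
    [[0,0,0],[0,0,0]],
  ],
)

```text
time: 12.65
eef_pos: [0.5595, -0.0108, 0.1067]
tcp_rot: [0.996, 0.084, 0.002, 0.001]
contact_force: [0.3, -0.3, -1.6]
opening: 0.138
finger_force: 30.8
```

Run:
```python
from h import *
delta(NEW,-18,-25,100)
```

```text
t 12.65 tcp [559.5 -10.8 106.7] d mm [  12.5 -310.3   -6.7] turn [ 0.0009  0.0045 -0.0544] F [ 0.3 -0.3 -1.6] open 0.138 ff 30.765223503112793
```

Request:
step_arm(
  increments=[
    [[1.7,-38.8,0],[0,0,-0.0068]],
    [[1.7,-38.8,0],[0,0,-0.0068]],
    [[1.7,-38.8,0],[0,0,-0.0068]],
    [[1.7,-38.8,0],[0,0,-0.0068]],
    [[1.7,-38.8,0],[0,0,-0.0068]],
    [[1.7,-38.8,0],[0,0,-0.0068]],
    [[1.7,-38.8,0],[0,0,-0.0068]],
    [[1.7,-38.8,0],[0,0,-0.0068]],
  ],
)

```text
time: 13.32
eef_pos: [0.5703, -0.3219, 0.1019]
tcp_rot: [0.998, 0.056, -0.002, -0.001]
contact_force: [0.6, 0.1, -0.4]
opening: 0.14
finger_force: 30.7
```

Request:
step_arm(
  increments=[
    [[0,0,-25],[0,0,0]],
    [[0,0,-22],[0,0,0]],
    [[0,0,0],[0,0,0]],
    [[0,0,0],[0,0,0]],
    [[0,0,0],[0,0,0]],
  ],
)

```text
time: 13.73
eef_pos: [0.5716, -0.3204, 0.057]
tcp_rot: [0.998, 0.057, -0.0, -0.0]
contact_force: [0.0, -0.2, 0.3]
opening: 0.146
finger_force: 30.8
```

Run:
```python
from h import *
delta(NEW,-17,-25,17.6);cams.read_camera('side');delta(NEW,-17,-25,17.6)
```

```text
t 13.73 tcp [ 571.6 -320.4   57. ] d mm [  1.5  -0.6 -39.4] turn [-0.0008 -0.0009 -0.0005] F [ 0.  -0.2  0.3] open 0.146 ff 30.754480361938477
t 13.78 tcp [ 572.3 -320.7   58.2] d mm [  0.7  -0.2 -40.6] turn [ 0.0006  0.0009 -0.0007] F [-0.1  0.  -0. ] open 0.14 ff 30.755356550216675
```

Request:
step_arm(
  increments=[
    [[0.8,0,-15],[0,0,0]],
    [[0,0,-12],[0,0,0]],
    [[0,0,-8],[0,0,0]],
    [[0,0,-4],[0,0,0]],
    [[0,0,-1],[0,0,0]],
    [[0,0,0],[0,0,0]],
    [[0,0,0],[0,0,0]],
  ],
)

```text
time: 14.37
eef_pos: [0.5725, -0.321, 0.0176]
tcp_rot: [0.998, 0.057, -0.0, -0.0]
contact_force: [-2.1, 1.0, 4.6]
opening: 0.143
finger_force: 31.4
```

Request:
step_arm(
  increments=[
    [[0,0,0],[0,0,0]],
    [[0,0,0],[0,0,0]],
    [[0,0,0],[0,0,0]],
    [[0,0,20],[0,0,0]],
    [[0,0,30],[0,0,0]],
    [[0,0,35],[0,0,0]],
  ],
  fingers=-0.15,
)

```text
time: 14.87
eef_pos: [0.5709, -0.3197, 0.0999]
tcp_rot: [0.998, 0.057, -0.002, -0.002]
contact_force: [-0.3, -0.9, 0.1]
opening: 0.427
finger_force: 0.0
```

Run:
```python
from h import *
delta(OLD,-21,75,100)
```

```text
t 14.87 tcp [ 570.9 -319.7   99.9] d mm [-2.10e+01  3.58e+02  1.00e-01] turn [-0.0039 -0.0049  0.0547] F [-0.3 -0.9  0.1] open 0.427 ff 0.0
```

Request:
step_arm(
  increments=[
    [[-2.5,39.7,0],[0,0,0.006]],
    [[-2.5,39.7,0],[0,0,0.006]],
    [[-2.5,39.7,0],[0,0,0.006]],
    [[-2.5,39.7,0],[0,0,0.006]],
    [[-2.5,39.7,0],[0,0,0.006]],
    [[-2.5,39.7,0],[0,0,0.006]],
    [[-2.5,39.7,0],[0,0,0.006]],
    [[-2.5,39.7,0],[0,0,0.006]],
  ],
)

```text
time: 15.53
eef_pos: [0.552, -0.0015, 0.1021]
tcp_rot: [0.997, 0.081, 0.0, -0.0]
contact_force: [0.6, -0.2, -0.4]
opening: 0.429
finger_force: 0.0
```

Request:
step_arm(
  increments=[
    [[-2.5,39.7,0],[0,0,0.006]],
    [[0,0,0],[0,0,0]],
    [[0,0,-20],[0,0,0]],
    [[0,0,-10],[0,0,0]],
    [[0,0,0],[0,0,0]],
    [[0,0,0],[0,0,0]],
    [[0,0,0],[0,0,0]],
  ],
)

```text
time: 16.12
eef_pos: [0.5504, 0.0356, 0.0725]
tcp_rot: [0.997, 0.083, 0.0, -0.0]
contact_force: [0.2, -0.3, -0.1]
opening: 0.427
finger_force: 0.0
```

Run:
```python
from h import *
delta(OLD,-21,75,14)
T=ends('top','green',(255,105,330,210),NEW,25)
h=ends('side','green',(245,200,345,280),NEW,25)
a=cv2.resize(h[110:310,235:375,::-1],None,fx=2.8,fy=2.8,interpolation=cv2.INTER_CUBIC)
b=cv2.resize(T[95:235,255:365,::-1],None,fx=4,fy=4,interpolation=cv2.INTER_CUBIC)[:560]
cv2.imwrite('pics/a10.png',np.hstack([a,b])[:,:800])
print(a.shape,b.shape)
```

```text
t 16.12 tcp [550.4  35.6  72.5] d mm [ -0.5   2.7 -58.5] turn [-0.0001  0.0001  0.0018] F [ 0.2 -0.3 -0.1] open 0.427 ff 0.0
top green 132 mean [-18.7  23.8] xr [-59.   19.8]
side green 249 mean [-19.5  23.4] xr [-62.3  19.5]
(560, 392, 3) (560, 440, 3)
```

View pics/a10.png

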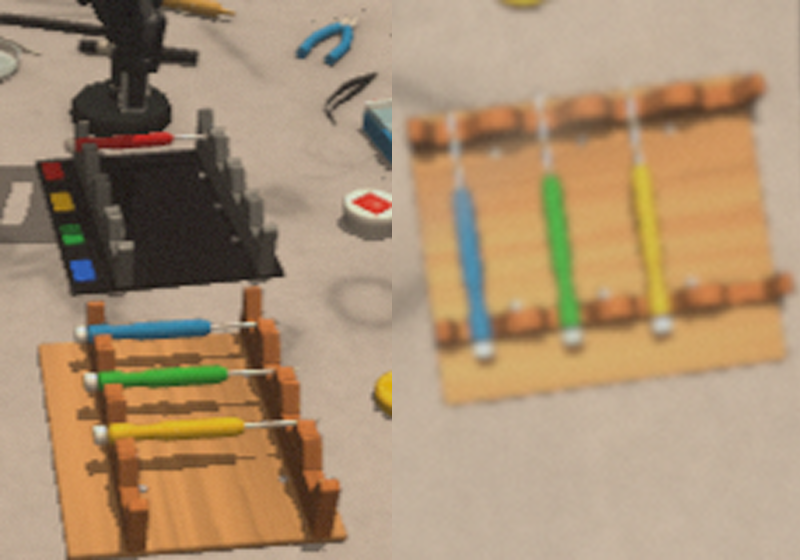

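Blue, green and yellow lie home in slots 1 to 3. Now red, with the lamp base clear of the fingers.

Request:
step_arm(
  increments=[
    [[-0.5,1.5,-20],[0,0,0.001]],
    [[0,0,-18],[0,0,0]],
    [[0,0,-12],[0,0,0]],
    [[0,0,-7],[0,0,0]],
    [[0,0,0],[0,0,0]],
    [[0,0,0],[0,0,0]],
  ],
)

```text
time: 16.72
eef_pos: [0.5498, 0.0376, 0.0155]
tcp_rot: [0.996, 0.084, 0.0, -0.0]
contact_force: [-0.2, 0.3, 0.7]
opening: 0.425
finger_force: 0.0
```

Request:
step_arm(
  increments=[
    [[0,0,0],[0,0,0]],
    [[0,0,0],[0,0,0]],
    [[0,0,0],[0,0,0]],
    [[0,0,0],[0,0,0]],
    [[0,0,0],[0,0,0]],
    [[0,0,0],[0,0,0]],
  ],
  fingers=-1,
)

```text
time: 17.22
eef_pos: [0.5506, 0.0377, 0.0165]
tcp_rot: [0.996, 0.084, 0.001, 0.0]
contact_force: [-0.3, 0.2, 5.8]
opening: 0.136
finger_force: 31.6
```

Run:
```python
from h import *
delta(OLD,-21,75,14)
```

```text
t 17.22 tcp [550.6  37.7  16.5] d mm [-0.8  0.6 -2.5] turn [ 0.0001  0.0022 -0.0004] F [-0.3  0.2  5.8] open 0.136 ff 31.59490942955017
```

Request:
step_arm(
  increments=[
    [[0,0,8],[0,0,0]],
    [[0,0,20],[0,0,0]],
    [[0,0,30],[0,0,0]],
    [[0,0,30],[0,0,0]],
    [[0,0,0],[0,0,0]],
    [[0,0,0],[0,0,0]],
  ],
)

```text
time: 17.72
eef_pos: [0.5509, 0.0377, 0.1057]
tcp_rot: [0.996, 0.084, 0.002, 0.0]
contact_force: [-0.2, -1.3, 0.1]
opening: 0.133
finger_force: 30.9
```

Run:
```python
from h import *
delta(NEW,-18,-75,100)
```

```text
t 17.72 tcp [550.9  37.7 105.7] d mm [  26.8 -408.5   -5.7] turn [ 0.0006  0.0044 -0.055 ] F [-0.2 -1.3  0.1] open 0.133 ff 30.856701135635376
```

Request:
step_arm(
  increments=[
    [[2.4,-37.1,0],[0,0,-0.005]],
    [[2.4,-37.1,0],[0,0,-0.005]],
    [[2.4,-37.1,0],[0,0,-0.005]],
    [[2.4,-37.1,0],[0,0,-0.005]],
    [[2.4,-37.1,0],[0,0,-0.005]],
    [[2.4,-37.1,0],[0,0,-0.005]],
    [[2.4,-37.1,0],[0,0,-0.005]],
    [[2.4,-37.1,0],[0,0,-0.005]],
  ],
)

```text
time: 18.38
eef_pos: [0.5672, -0.26, 0.101]
tcp_rot: [0.998, 0.064, -0.002, -0.001]
contact_force: [0.3, -0.0, -0.1]
opening: 0.141
finger_force: 30.8
```

Request:
step_arm(
  increments=[
    [[2.4,-37.1,0],[0,0,-0.005]],
    [[2.4,-37.1,0],[0,0,-0.005]],
    [[2.4,-37.1,0],[0,0,-0.005]],
    [[0,0,-25],[0,0,0]],
    [[0,0,-22],[0,0,0]],
    [[0,0,0],[0,0,0]],
    [[0,0,0],[0,0,0]],
    [[0,0,0],[0,0,0]],
  ],
)

```text
time: 19.05
eef_pos: [0.5758, -0.3697, 0.056]
tcp_rot: [0.998, 0.057, -0.0, -0.0]
contact_force: [0.7, 0.8, -0.2]
opening: 0.143
finger_force: 30.8
```

Run:
```python
from h import *
cams.read_camera('side');delta(NEW,-18.5,-75,16.5)
```

```text
t 19.1 tcp [ 576.5 -370.1   57.2] d mm [  0.7  -0.7 -40.7] turn [ 0.0006  0.0008 -0.0006] F [ 0.5  0.3 -0.7] open 0.138 ff 30.841362476348877
```

Request:
step_arm(
  increments=[
    [[0.7,-0.5,-15],[0,0,0]],
    [[0,0,-12],[0,0,0]],
    [[0,0,-8],[0,0,0]],
    [[0,0,-4],[0,0,0]],
    [[0,0,-1],[0,0,0]],
    [[0,0,0],[0,0,0]],
    [[0,0,0],[0,0,0]],
  ],
)

```text
time: 19.68
eef_pos: [0.5766, -0.3708, 0.0166]
tcp_rot: [0.998, 0.057, -0.0, -0.0]
contact_force: [-1.9, 0.5, 3.7]
opening: 0.138
finger_force: 31.4
```

Request:
step_arm(
  increments=[
    [[0,0,0],[0,0,0]],
    [[0,0,0],[0,0,0]],
    [[0,0,0],[0,0,0]],
    [[0,0,20],[0,0,0]],
    [[0,0,30],[0,0,0]],
    [[0,0,35],[0,0,0]],
  ],
  fingers=-0.15,
)

```text
time: 20.18
eef_pos: [0.5751, -0.3693, 0.0988]
tcp_rot: [0.998, 0.057, -0.002, -0.002]
contact_force: [0.5, -0.2, -0.9]
opening: 0.425
finger_force: 0.0
```

Request:
step_arm(
  increments=[
    [[-5,35,10],[0,0,0]],
    [[-5,35,10],[0,0,0]],
    [[-5,35,10],[0,0,0]],
    [[-5,35,10],[0,0,0]],
    [[-5,35,10],[0,0,0]],
    [[-5,35,10],[0,0,0]],
    [[-5,35,10],[0,0,0]],
    [[-5,35,10],[0,0,0]],
  ],
)

```text
time: 20.85
eef_pos: [0.536, -0.0891, 0.1815]
tcp_rot: [0.998, 0.057, 0.0, -0.0]
contact_force: [1.0, 0.8, 0.2]
opening: 0.427
finger_force: 0.0
```

Request:
step_arm(
  increments=[
    [[0,35,0],[0,0,0]],
    [[0,30,0],[0,0,0]],
    [[0,0,0],[0,0,0]],
    [[0,0,0],[0,0,0]],
  ],
)

```text
time: 21.18
eef_pos: [0.5365, -0.0245, 0.1812]
tcp_rot: [0.998, 0.058, 0.0, 0.0]
contact_force: [-0.2, -0.5, 0.5]
opening: 0.425
finger_force: 0.0
```

Run:
```python
from h import *
tp=(.1143,np.array([.5882,-.2954]));sd=(.1103,np.array([.5861,-.2931]))
for c,y in zip(HS,(-75,-25,25,75)):
    T=ends('top',c,(255,105,362,205),tp,y);h=ends('side',c,(245,200,365,300),sd,y)
a=cv2.resize(h[190:315,235:365,::-1],None,fx=3,fy=3,interpolation=cv2.INTER_CUBIC)
b=cv2.resize(T[100:205,255:355,::-1],None,fx=4,fy=4,interpolation=cv2.INTER_CUBIC)
a=cv2.copyMakeBorder(a,0,b.shape[0]-a.shape[0],0,0,0)
cv2.imwrite('pics/a11.png',np.hstack([a,b]))
```

```text
top red 160 mean [-21.7 -74.3] xr [-62.   19.6]
side red 333 mean [-19.5 -77.4] xr [-61.7  20.8]
top yellow 140 mean [-20.1 -24.9] xr [-61.   19.9]
side yellow 124 mean [-19.3 -23.6] xr [-59.8  19.4]
top green 135 mean [-20.2  25.2] xr [-60.9  18.9]
side green 248 mean [-18.7  22.1] xr [-61.5  20.3]
top blue 87 mean [-29.7  74.4] xr [-61.4   3.2]
side blue 210 mean [-18.3  71.6] xr [-61.5  19.3]
```

View pics/a11.png

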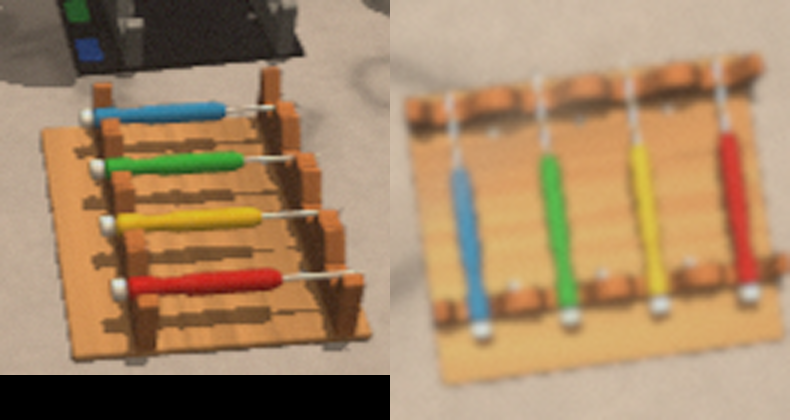

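All four lie in mirrored order, blue, green, yellow, red. All are down in their notches, centred lengthwise within about 2 mm, and the gripper is clear of everything. Handing in.

```bash
python3 -c "
from plant import sign_off;print(sign_off())"
```

```text
the job is handed in; nothing more can be done
None
```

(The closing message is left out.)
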